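Latch the finds case

ROBOT

A 6-joint arm with a two-finger parallel gripper is mounted at the origin on the work surface. World frame = base frame: x ahead of the robot, y to its left, z up, the work surface at z = 0. Lengths are in mm, angles in rad, forces in N, time in s.
With the tool pointing down it reaches from about 350 to 875 mm from the base axis. Payload 4.2 kg.
Tool frame: the origin (TCP) lies at the very end of the fingers, on their centre line; the grasp point (between the pads) lies 19 mm behind it; z points along the fingers, y is the line along which they close (so a half turn about z gives the same grasp; the last joint's range is limited). The gripper opens to 85 mm and grips with 20 to 120 N. Pads are 22 mm wide; open, the fingers measure 114 mm over their backs; the gripper's body (76 mm by 85 mm) begins 54 mm behind the grasp point. The pads swing forward as they close: fully open they stand 13 mm farther back than shut.
Start: joints at [1.547, 0.385, 0.008, 0, -1.194, -0.259], TCP at [174.371, 600.162, 231.312] pointing down, gripper open.
Joint ranges: [-3.14, 3.14], [-1.21, 2.06], [-1.07, 1.41], [-3.16, 2.05], [-2.99, -0.16], [-3.1, 3.1]. Speed limits (rad/s): [2.79, 2.79, 3.14, 3.14, 3.14, 3.14].

INTERFACE

Orientations are given as a unit quaternion [x, y, z, w].
In Python, from bench import arm gives the robot as it stands. The module is installed in compiled form; this text tells all that it offers.
- The arm moves only by the tool drive_tool, never from a script. Its argument "targets" is a list of rows, each a list of 5 numbers: the closure, from -1 (fully open) to 1 (shut), then the shift along the tool's x, y, z in mm, then the turn about the tool's z in degrees. In form: [[grip, tx, ty, tz, roll], ...]. A call has 1 to 12 rows; each row is the pose to reach, as a shift and turn from the pose commanded when the call began, along the tool's axes at that moment; what a row does not reach only later rows make up. A row lasts 1/10 s, in which the tool goes at most 50 mm and 8.59 degrees, less where a joint would pass 70% of its speed; a pose out of reach is approached as far as the arm can. A call with a gripper value outside its range is refused whole. The fingers move at their own pace and stop on an object; the grip force is fixed at half the most. Time passes only in rows, so rows that repeat a pose let the fingers close. It gives the time, the measured TCP pose, the force, the opening and the grip force at its end, in the units of the state.
- arm.read_state(): the state, without advancing time (a new reading comes with each control period).
- arm.get_image(name): name is "scene" or "top"; returns the picture (384x512x3 uint8, blue, green, red); there is no depth.
- arm.camera_params(name): a dict with "fov_y" (degrees; the focal length in pixels is half the picture's height over the tangent of half this angle, whatever the lens; pixels are square), "cx", "cy" (the principal point, pixels), "D" ([k1, k2, p1, p2, k3] as OpenCV has them; the pictures are not rectified), "rvec" (rotation vector, rad) and "tvec" (3), from world to camera coordinates, as OpenCV has them. Camera axes: x right, y down, z forward; pixel columns grow to the right and rows downward; lengths in mm; the calibration is good to about 2 mm. A picture is of the moment at which its call begins. camera_params takes no time and is no camera call.
- arm.job_done(): hands the job in; it is judged then, once.
The state is a dict: "clock": time; "joints": joint angles; "joint_vel": joint speeds; "joint_efforts": joint torques, N m; "position": TCP position; "ee_rot": TCP orientation; "contact_force": force on the tool from outside, world axes, zero at the start; "wrist_torque": the same for the moment, N m; "gripper_width": finger opening in mm; "grasp_force": force on a finger pad.
Only numpy, scipy, OpenCV 4.12 (cv2) and the standard library are available. Lean on these libraries where they do the work, as an engineer would, in place of code of your own. Each camera call takes 0.05 s, during which the arm holds its last target. There are 200 camera calls.

TASK

Fasten the draw latch on top of the grey finds case, whose lid still stands ajar: lift the latch's wire loop over the two-horned keeper on the lid, lower its bar beyond the horns to below their lips, and, still holding it, draw it back until you feel it lie snug against the horns (a light pull held for a moment, never over 12 N, so that the lid is not dragged). Then let go of the loop and push the lever over centre, away from the keeper, with no more than 30 N, until it lies flat and holds the loop taut. Leave the brush, the bowl and the jar where they stand, and come away from the latch.

Things in the scene. Friction and masses are not known exactly. Their poses are not given: they have to be found in the camera images.
- case: Grey hard case, 210 x 280 x 140 mm (x, y, z), standing mouth up in a fixed cradle. Origin on the bench under the latch's middle line (y = 0); z up; x runs across the mouth from the lever (fixed shell) to the keeper (lid shell, from x 36 mm on). Rim at z = 140 mm. The lid, hinged at its bottom, starts ajar, by an amount not measured; it is stiff and gives way above about 20 N at the keeper.
- latched_bar (a point): Point fixed to the case (x 66, z 160 mm) where the loop's bar ends up when latched. The keeper moves with the lid: while ajar, the bar seated on it lies 4 to 19 mm farther to +x (x 70 to 85), to be found by feel. Keeper: 2 steel horns at y 22 to 32 mm on either side (44 mm free between), 12 mm thick in x, 34 mm above the rim; the bar bears on their +x faces, 4 mm from its centre.
- drop_point (a point): Point fixed to the case (x 98, y 0, z 160 mm), always clear beyond the keeper's lips: lower the bar here, then draw it to -x. Each horn has a lip at its top jutting 5 mm to +x, underside 28 mm and top 34 mm above the rim; the bar must go under the lips (its centre 10 to 23 mm above the rim) and clear their tops when carried over.
- lever_pivot (a point): The lever's pivot, fixed to the case (x -5, z 166 mm), axis along the case's y, between two steel cheeks at y +-27 mm. The lever is a steel plate 64 mm long from here, 36 mm wide (44 at its end), 5 mm thick. The loop hangs on the lever 22 mm from here (latched: 21 mm to -x and 6 mm below).
- lever (a joint): Lever angle (rad): 0 = flat, pointing to the case's -x (latched), 1.57 = upright, more = leaning to the keeper, stop 2.95. Starts at 1.3 to 1.6, stays where left, follows when the loop is moved. With the loop seated, pushing its keeper-side face over and down takes up to 17 N at 52 mm from the pivot; below about 0.25 rad it snaps down by itself.
- loop (a joint): Angle (rad) of the wire loop on the lever: its rise above level, towards the keeper, is this minus the lever's angle. Starts at 1.95 to 2.4 (raised), stays where left. Side wires at y +-40 mm; 92 mm from its pivot to the bar's centre. Pivot friction drags with 2 to 3 N when the bar is moved.
- loop_bar (a point): Middle of the loop's cross bar, a round dark steel bar 8 mm thick along the case's y, 80 mm long, free for gripping between the side wires; it turns easily in the fingers. Point on the bar's centre line.
- lever_end (a point): Middle of the lever's free end, 60 mm from its pivot, in mid thickness.
- brush: Loose bench brush with wooden handle, about 0.2 m long, lying on the bench on the lever side of the case; origin on its underside at the middle. Not to be moved.
- bowl: Loose terracotta bowl, 100 mm across, 55 mm high, on the bench on the keeper side of the case, far from the robot; origin under its centre. Not to be moved.
- jar: Loose small jar with white cap, 56 mm across, 75 mm high, on the bench on the keeper side of the case; origin under its centre. Not to be moved.

How it is judged:
By the outcome, as a careful person would: the job done as asked, in the order asked, and still so for the second after the job is handed in, with the robot touching nothing.
It also fails if it takes over 58 s, if anything falls off the work surface, if the arm or the gripper's body presses on something with over 40 N, if the wrist force passes 120 N, or if a joint passes its speed limit or range.

## Working session

There is one attempt and no reset: what is moved stays moved. The work goes in short steps, Python scripts to look and compute and a tool call to move; the robot and the scene stay as the last step left them, time stands still between calls to the robot, and variables do not carry over. Pictures are saved under pics/ and viewed, at most 10 in all, crops included, and the job is handed in when it is done.

Besides the shell and the picture viewer there is one more tool, called after "Emit:" as name(argument=value, ...), one argument or row to a line, values as JSON. drive_tool: Moves the arm, as the interface text tells. Its arguments: {"type":"object","properties":{"targets":{"type":"array","items":{"type":"array","items":{"type":"number"}}}},"required":["targets"]}

```bash
mkdir -p pics
python3 - <<'E'
from bench import arm
import cv2
s=arm.read_state(); print(s)
for n in("scene","top"):
    cv2.imwrite(f"pics/{n}0.png",arm.get_image(n)); print(n,arm.camera_params(n))
E
```

```text
{'clock': 0.0, 'joints': array([ 1.54658278e+00,  3.85559826e-01,  6.65280227e-03, -5.12216604e-04,
       -1.19398371e+00, -2.58626288e-01]), 'joint_vel': array([-0.00034582, -0.00046154,  0.00221463,  0.0004477 ,  0.00038736,
        0.00143506]), 'joint_efforts': array([-1.69181008e-04, -3.92284226e+01,  1.88399863e+01,  4.18613836e+00,
       -4.60464129e-03,  3.92664077e-06]), 'position': array([174.22705307, 599.63168865, 230.22819398]), 'ee_rot': array([ 9.90002965e-01, -1.41042460e-01, -1.13949986e-04,  1.06785706e-03]), 'contact_force': array([ 0.77144313,  1.6326177 , -0.68750345]), 'wrist_torque': array([-0.02914432,  0.0200766 ,  0.02981849]), 'grasp_force': 0.0, 'gripper_width': 85.45139683841342}
scene {'fov_y': 53.42702291431597, 'cx': 251.7821035044301, 'cy': 195.8288933206536, 'D': array([-0.09931024,  0.        ,  0.        ,  0.        ,  0.        ]), 'rvec': array([ 2.0176391 ,  1.59033537, -0.57378438]), 'tvec': array([-188.56464809, -373.16041854, 1231.25098677])}
top {'fov_y': 53.67944764531663, 'cx': 256.12009247833385, 'cy': 193.35421647198288, 'D': array([-0.0280236,  0.       ,  0.       ,  0.       ,  0.       ]), 'rvec': array([ 2.19956687, -2.14193888,  0.15677528]), 'tvec': array([  7.66662928, 607.26642604, 822.6185691 ])}
```

View pics/scene0.png

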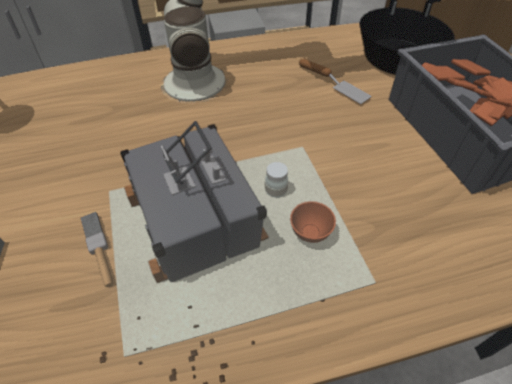

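View pics/top0.png

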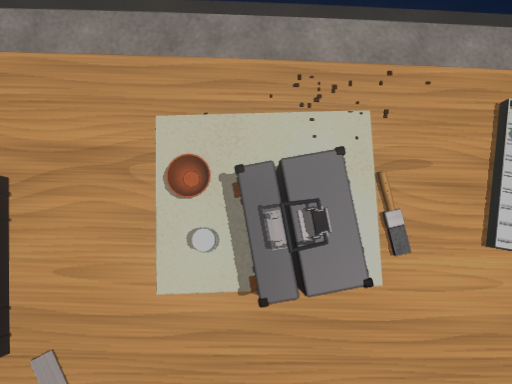

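The scene view shows the case at about (195,200), with the loop raised near (190,140). In the top view the case is centred near (300,225), with the keeper on the left at (275,228) and the lever at (318,222). I'll project known points and enlarge the latch.

```bash
cat > h.py <<'E'
import cv2,numpy as np
from bench import arm
def K(c):
    f=192/np.tan(np.radians(c["fov_y"])/2); return np.array([[f,0,c["cx"]],[0,f,c["cy"]],[0,0,1.]])
def proj(n,P):
    c=arm.camera_params(n); return cv2.projectPoints(np.array(P,float).reshape(-1,3),c["rvec"],c["tvec"],K(c),c["D"])[0].reshape(-1,2)
def ray(n,uv):
    c=arm.camera_params(n); R=cv2.Rodrigues(c["rvec"])[0]
    u=cv2.undistortPoints(np.array(uv,float).reshape(-1,1,2),K(c),c["D"]).reshape(-1,2)
    d=np.c_[u,np.ones(len(u))]@R; return -R.T@c["tvec"],d
def onz(n,uv,z):
    o,d=ray(n,uv); return o+d*((z-o[2])/d[:,2])[:,None]
E
python3 - <<'E'
from h import *
for n in("scene","top"): print(n,ray(n,[[256,192]]),proj(n,[[0,0,0],[174,600,230],[174,600,330]]).round())
# top corners of rim: black corner guards in top image
print(onz("top",[[240,169],[341,151],[369,283],[264,302]],140).round())
a=cv2.imread("pics/top0.png")[185:270,230:350]; b=cv2.imread("pics/scene0.png")[110:210,130:250]
cv2.imwrite("pics/c.png",np.vstack([cv2.resize(a,(480,340),interpolation=2)[:300],cv2.resize(b,(480,400),interpolation=2)[:300]]))
a=cv2.resize(a,(396,280),interpolation=2);b=cv2.resize(b,(400,333),interpolation=2)
cv2.imwrite("pics/c.png",np.hstack([cv2.copyMakeBorder(a,0,53,0,4,0),b]))
E
```

```text
scene (array([1074.84183343,  -43.46447181,  730.48626934]), array([[-0.61260483,  0.1396675 , -0.77809463]])) [[194.  82.]
 [406.  18.]
 [416. -18.]]
top (array([503.9344821 ,  43.35244323, 888.65246471]), array([[ 0.1233636 , -0.02237058, -0.99211583]])) [[ 260.  469.]
 [ -97.  430.]
 [-158.  464.]]
[[ 642.   60.  140.]
 [ 686. -144.  140.]
 [ 424. -199.  140.]
 [ 384.    6.  140.]]
```

View pics/c.png

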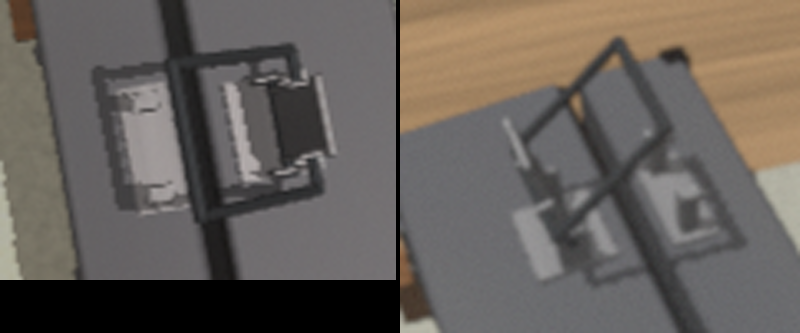

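The crops show the bar's corners: top image (282,204) and (291,251), scene image (209.5,149) and (196,122.6). The lever end plate is at about top (327,218). The fixed-shell seam edge runs from (286,185) to (301,270).

```bash
cat >> h.py <<'E'
def tri(a,b):
    o1,d1=ray("top",[a]);o2,d2=ray("scene",[b]); d1,d2=d1[0]/np.linalg.norm(d1),d2[0]/np.linalg.norm(d2)
    s,t=np.linalg.lstsq(np.c_[d1,-d2],o2-o1,rcond=None)[0]; p,q=o1+s*d1,o2+t*d2
    return (p+q)/2,np.linalg.norm(p-q)
E
python3 - <<'E'
from h import *
A,ga=tri([282,204],[209.5,149]);B,gb=tri([291,251],[196,122.6])
print(A.round(1),ga,B.round(1),gb,np.linalg.norm(A-B))
S=onz("top",[[286,185],[301.5,270]],140);print("seam",S.round(1))
C=onz("top",[[341,151],[369,283]],140)
ey=(C[1]-C[0])[:2];ey/=np.linalg.norm(ey)
e2=(S[1]-S[0])[:2];e2/=np.linalg.norm(e2)
e3=(B-A)[:2];e3/=np.linalg.norm(e3);print(ey,e2,e3)
ex=np.array([-ey[1]*-1,-ey[0]]);print("ex",ex)
mid=(A+B)/2;print("bar mid",mid.round(1))
# origin: seam at x=36; y=0 via bar mid and corners mid
x0=S.mean(0)[:2]@ex-36; yb=mid[:2]@ey; yc=C.mean(0)[:2]@ey
print("x0",x0,"yb",yb,"yc",yc,"bar case x",mid[:2]@ex-x0,"fixed edge x",C[:,:2]@ex-x0)
print("lever end",onz("top",[[327,218]],222).round(1), [ (onz("top",[[327,218]],z)[0,:2]@ex-x0).round(1) for z in(215,225)])
E
```

```text
[565.6 -15.4 236.1] 2.9444506528379977 [485.7 -30.9 236.3] 5.438061181845359 81.44575636588145
seam [[612.8 -33.1 140. ]
 [446.3 -66.1 140. ]]
[-0.97865195 -0.20552459] [-0.98094586 -0.19428129] [-0.9817159  -0.19035203]
ex [-0.20552459  0.97865195]
bar mid [525.6 -23.2 236.2]
x0 -193.36702770126186 yb -509.65958307281437 yc -507.7923272296058 bar case x 62.672555267945 fixed edge x [-88.51271055 -88.51271055]
lever end [[544.1 -98.3 222. ]] [np.float64(-16.2), np.float64(-14.0)]
```

The bar centre is at world (525.6, -23.2, 236). In case coordinates that is x 62.7, z 236, and it lies 92 mm from the loop pivot, so it's consistent. I'm moving above it.

Emit:
drive_tool(
  targets=[
    [-1, 0, 0, -50, 0],
    [-1, 0, 0, -80, 0],
    [-0.2, 511, 500, -80, -27.6],
    [-0.2, 511, 500, -80, -27.6],
    [-0.2, 511, 500, -80, -27.6],
    [-0.2, 511, 500, -80, -27.6],
    [-0.2, 511, 500, -80, -27.6],
    [-0.2, 511, 500, -80, -27.6],
    [-0.2, 511, 500, -80, -27.6],
    [-0.2, 511, 500, -80, -27.6],
    [-0.2, 511, 500, -80, -27.6],
    [-0.2, 511, 500, -80, -27.6],
  ],
)

```text
clock: 1.3
position: [420.2, 162.6, 311.3]
ee_rot: [0.995, 0.1, 0.0, -0.0]
contact_force: [0.5, 1.0, -0.4]
gripper_width: 51.5
grasp_force: 0.0
```

```bash
cat >> h.py <<'E'
EX=np.array([-.1977,.9803,0]);EY=np.array([-.9803,-.1977,0]);EZ=np.array([0,0,1.])
O=-193.4*EX-508.7*EY   # case origin, world
O-=EX*((O+62.7*EX-np.array([525.6,-23.2,0]))@EX)  # tie case x to the bar
def case(p): d=np.array(p)-O; return np.array([d@EX,d@EY,d[2]])
def world(c): return O+c[0]*EX+c[1]*EY+c[2]*EZ
from scipy.spatial.transform import Rotation as Rt
def st():
    s=arm.read_state(); F=s["contact_force"]
    print("t",round(s["clock"],2),"case",case(s["position"]).round(1),"w",s["position"].round(1),"F",np.array([F@EX,F@EY,F[2]]).round(1),"open",round(s["gripper_width"],1),"grip",round(s["grasp_force"],1))
    return s
def to(c):  # shift in tool axes to bring TCP to case point c
    s=st(); R=Rt.from_quat(s["ee_rot"]).as_matrix()
    y=R[:,1]; print("shift",((world(c)-s["position"])@R).round(1),"tool y.EX,EY",(y@EX).round(3),(y@EY).round(3),"tool x.EX,EY",(R[:,0]@EX).round(2),(R[:,0]@EY).round(2),"joints",s["joints"].round(2))
E
python3 -c "
from h import *
print(O); to([62.7,0,300])"
```

```text
[536.11201552 -85.0444128    0.        ]
t 1.3 case [265.7  64.6 311.3] w [420.2 162.6 311.3] F [ 0.9 -0.7 -0.4] open 51.5 grip 0.0
shift [ 64.6 203.   11.2] tool y.EX,EY -1.0 -0.0 tool x.EX,EY 0.0 -1.0 joints [ 0.73  0.03 -0.25 -0.   -1.29  1.04]
```

Emit:
drive_tool(
  targets=[
    [-0.2, 64.6, 203, 11, 0],
    [-0.2, 64.6, 203, 11, 0],
    [-0.2, 64.6, 203, 11, 0],
    [-0.2, 64.6, 203, 11, 0],
    [-0.2, 64.6, 203, 11, 0],
    [-0.2, 64.6, 203, 11, 0],
    [-0.2, 64.6, 203, 11, 0],
    [-0.2, 64.6, 203, 11, 0],
  ],
)

```text
clock: 2.1
position: [523.0, -20.5, 300.5]
ee_rot: [0.995, 0.1, 0.0, -0.0]
contact_force: [1.8, 0.1, 0.2]
gripper_width: 51.4
grasp_force: 0.0
```

```bash
python3 -c "
from h import *
to([62.7,0,224])
a=arm.get_image('top')[170:280,220:360]; b=arm.get_image('scene')[60:200,120:280]
cv2.imwrite('pics/d.png',np.hstack([cv2.resize(a,(400,314),interpolation=2),cv2.resize(b,(359,314),interpolation=2)]))"
```

```text
t 2.1 case [6.580e+01 1.000e-01 3.005e+02] w [523.  -20.5 300.5] F [-0.3 -1.7  0.2] open 51.4 grip 0.0
shift [ 0.1  3.2 76.5] tool y.EX,EY -1.0 -0.002 tool x.EX,EY 0.0 -1.0 joints [ 0.27  0.17 -0.12 -0.   -1.28  1.5 ]
```

View pics/d.png

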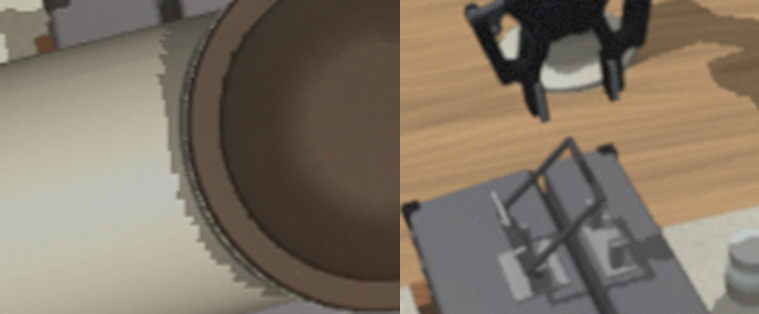

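The scene crop shows the open fingers straddling the bar from above, with the bar's middle near crop (586,165). I'm descending and gripping.

Emit:
drive_tool(
  targets=[
    [-0.2, 0, 1, 30, 0],
    [-0.2, 0, 1, 60, 0],
    [-0.2, 0, 1, 77, 0],
    [-0.2, 0, 1, 77, 0],
    [-0.2, 0, 1, 77, 0],
  ],
)

```text
clock: 2.7
position: [524.0, -21.9, 224.2]
ee_rot: [0.995, 0.1, 0.001, 0.0]
contact_force: [0.0, -0.1, 1.0]
gripper_width: 51.1
grasp_force: 0.0
```

```bash
python3 -c "
from h import *
to([62.7,0,224])
b=arm.get_image('scene')[90:190,150:260]
cv2.imwrite('pics/e.png',cv2.resize(b,(440,400),interpolation=2))"
```

```text
t 2.7 case [ 64.3  -0.6 224.2] w [524.  -21.9 224.2] F [-0.1 -0.   1. ] open 51.1 grip 0.0
shift [-0.6  1.6  0.2] tool y.EX,EY -1.0 -0.001 tool x.EX,EY 0.0 -1.0 joints [ 0.27  0.22 -0.25  0.   -1.1   1.5 ]
```

View pics/e.png

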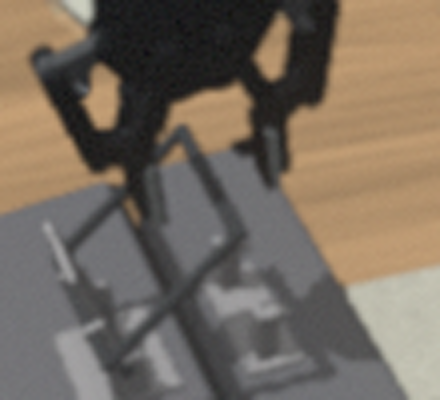

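The bar's middle (crop (210,180)) lies between the finger tips (155,215) and (275,185). I'm closing the gripper.

Emit:
drive_tool(
  targets=[
    [1, 0, 0, 0, 0],
    [1, 0, 0, 0, 0],
    [1, 0, 0, 0, 0],
    [1, 0, 0, 0, 0],
    [1, 0, 0, 0, 0],
    [1, 0, 0, 0, 0],
  ],
)

```text
clock: 3.35
position: [523.9, -22.4, 223.8]
ee_rot: [0.995, 0.099, 0.001, -0.0]
contact_force: [-0.9, 1.9, 2.9]
gripper_width: 5.7
grasp_force: 58.7
```

```bash
python3 -c "
from h import *
to([80,0,206])"
```

```text
t 3.35 case [ 63.8  -0.4 223.8] w [523.9 -22.4 223.8] F [2.1 0.5 2.9] open 5.7 grip 58.7
shift [ -0.4 -16.2  17.8] tool y.EX,EY -1.0 -0.0 tool x.EX,EY 0.0 -1.0 joints [ 0.27  0.22 -0.25  0.   -1.1   1.5 ]
```

Emit:
drive_tool(
  targets=[
    [1, 0, -9, 9, 0],
    [1, 0, -18, 18, 0],
    [1, 0, -26, 27, 0],
    [1, 0, -34, 36, 0],
    [1, 0, -34, 36, 0],
    [1, 0, -34, 36, 0],
  ],
)

```text
clock: 3.95
position: [516.6, 11.7, 186.2]
ee_rot: [0.995, 0.099, -0.001, -0.001]
contact_force: [1.6, 0.2, -3.5]
gripper_width: 5.5
grasp_force: 58.4
```

```bash
python3 -c "
from h import *
to([98,0,147])
b=arm.get_image('scene')[90:190,150:260]
cv2.imwrite('pics/f.png',cv2.resize(b,(440,400),interpolation=2))"
```

```text
t 3.95 case [ 98.7   0.  186.2] w [516.6  11.7 186.2] F [-0.1 -1.6 -3.5] open 5.5 grip 58.4
shift [ 0.1  0.8 39.2] tool y.EX,EY -1.0 -0.0 tool x.EX,EY 0.0 -1.0 joints [ 0.34  0.24 -0.32 -0.   -1.01  1.43]
```

View pics/f.png

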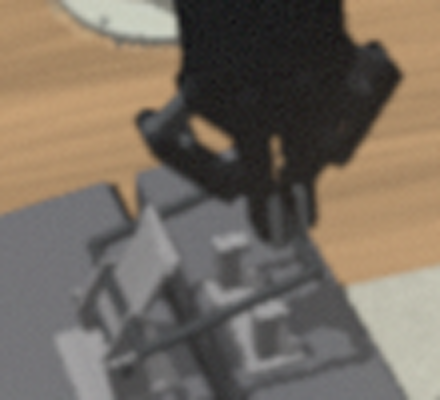

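The loop has followed the gripper. The lever leans towards the keeper, and the near bar end is at crop (322,270), which is scene px (230.5,157.5). I'll check the bar's height from that ray in the plane y=-40.

```bash
python3 -c "
from h import *
o,d=ray('scene',[[230.5,157.5]]);d=d[0]
t=((-40)-(o-O)@EY)/(d@EY); print(case(o+t*d))"
```

```text
[104.16686171 -40.         192.49832058]
```

Emit:
drive_tool(
  targets=[
    [1, 0, 0, 10, 0],
    [1, 0, 0, 20, 0],
    [1, 0, 0, 30, 0],
    [1, 0, 0, 38, 0],
    [1, 0, 0, 38, 0],
    [1, 0, 0, 38, 0],
    [1, 0, 0, 38, 0],
  ],
)

```text
clock: 4.7
position: [516.9, 10.7, 149.3]
ee_rot: [0.995, 0.099, 0.0, -0.0]
contact_force: [1.0, 1.5, -1.4]
gripper_width: 5.7
grasp_force: 60.2
```

```bash
python3 -c "
from h import *
to([90,0,147])"
```

```text
t 4.7 case [ 9.770e+01 -1.000e-01  1.493e+02] w [516.9  10.7 149.3] F [ 1.2 -1.3 -1.4] open 5.7 grip 60.2
shift [-0.1  7.7  2.3] tool y.EX,EY -1.0 0.0 tool x.EX,EY -0.0 -1.0 joints [ 0.33  0.28 -0.37 -0.   -0.92  1.43]
```

Emit:
drive_tool(
  targets=[
    [1, 0, 3, 1, 0],
    [1, 0, 6, 1, 0],
    [1, 0, 9, 1, 0],
    [1, 0, 9, 1, 0],
  ],
)

```text
clock: 5.1
position: [518.7, 2.1, 148.5]
ee_rot: [0.995, 0.099, 0.0, -0.0]
contact_force: [0.3, 2.3, -0.5]
gripper_width: 5.4
grasp_force: 60.3
```

```bash
python3 -c "
from h import *
st();arm.get_image('scene');st()"
```

```text
t 5.1 case [ 88.9  -0.2 148.5] w [518.7   2.1 148.5] F [ 2.2 -0.8 -0.5] open 5.4 grip 60.3
t 5.15 case [ 88.9  -0.2 148.5] w [518.8   2.1 148.5] F [ 3.8 -0.5 -1. ] open 5.5 grip 60.3
```

Emit:
drive_tool(
  targets=[
    [1, 0, 1, 0, 0],
    [1, 0, 2, 0, 0],
    [1, 0, 2, 0, 0],
  ],
)

```text
clock: 5.45
position: [518.9, 1.3, 148.4]
ee_rot: [0.995, 0.099, 0.0, -0.001]
contact_force: [-1.6, 9.6, 0.6]
gripper_width: 5.7
grasp_force: 60.4
```

```bash
python3 -c "
from h import *
st();arm.get_image('scene');st()"
```

```text
t 5.45 case [ 88.1  -0.2 148.4] w [518.9   1.3 148.4] F [ 9.7 -0.3  0.6] open 5.7 grip 60.4
t 5.5 case [ 88.1  -0.2 148.4] w [518.9   1.3 148.4] F [ 9.  -0.7  1.2] open 5.3 grip 60.4
```

Contact at about 9 N. I'll check by eye whether the bar is under the lips.

```bash
python3 -c "
from h import *
b=arm.get_image('scene')[125:185,175:255]
cv2.imwrite('pics/g.png',cv2.resize(b,(800,600),interpolation=2)); st()
P=[world(c) for c in([84,-40,157],[88,-40,157],[80,-32,174],[80,-22,174],[80,-32,168],[80,-32,140])]
print(((proj('scene',P)-[175,125])*10).round())"
```

```text
t 5.55 case [ 88.1  -0.2 148.4] w [518.9   1.3 148.4] F [ 9.4 -0.6  0.6] open 5.8 grip 60.4
[[474. 479.]
 [492. 473.]
 [434. 402.]
 [415. 369.]
 [436. 422.]
 [448. 514.]]
```

View pics/g.png

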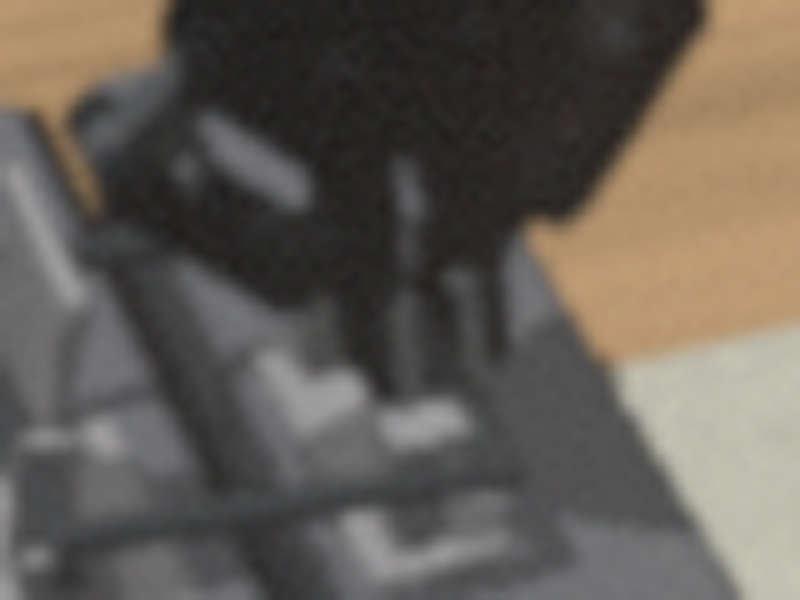

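In this view the bar end is only just below the horn tops, so contact may be with the lip edges. I'm backing off, going lower and drawing again.

Emit:
drive_tool(
  targets=[
    [1, 0, -5, 0, 0],
    [1, 0, -10, 0, 0],
    [1, 0, -10, 3, 0],
    [1, 0, -10, 6, 0],
    [1, 0, -10, 6, 0],
    [1, 0, -10, 6, 0],
  ],
)

```text
clock: 6.15
position: [517.2, 9.6, 142.2]
ee_rot: [0.995, 0.099, -0.0, 0.0]
contact_force: [1.3, -3.3, 1.5]
gripper_width: 5.4
grasp_force: 60.5
```

```bash
python3 -c "
from h import *
st();arm.get_image('scene');st()"
```

```text
t 6.15 case [ 96.5  -0.2 142.2] w [517.2   9.6 142.2] F [-3.5 -0.7  1.5] open 5.4 grip 60.5
t 6.2 case [ 96.5  -0.2 142.3] w [517.2   9.6 142.3] F [-2.5 -0.5  2.4] open 5.7 grip 60.5
```

Emit:
drive_tool(
  targets=[
    [1, 0, 3, 0, 0],
    [1, 0, 5, 0, 0],
    [1, 0, 7, 0, 0],
    [1, 0, 7, 0, 0],
  ],
)

```text
clock: 6.6
position: [518.4, 4.0, 142.0]
ee_rot: [0.995, 0.099, 0.0, -0.001]
contact_force: [0.1, 5.0, -0.6]
gripper_width: 5.3
grasp_force: 60.4
```

Emit:
drive_tool(
  targets=[
    [1, 0, 1, 0, 0],
    [1, 0, 2, 0, 0],
    [1, 0, 2, 0, 0],
  ],
)

```text
clock: 6.9
position: [518.9, 1.3, 142.2]
ee_rot: [0.995, 0.099, 0.0, -0.0]
contact_force: [-0.2, 3.9, 1.6]
gripper_width: 5.6
grasp_force: 60.5
```

```bash
python3 -c "
from h import *
st();arm.get_image('scene');st()"
```

```text
t 6.9 case [ 88.   -0.2 142.2] w [518.9   1.3 142.2] F [ 3.9 -0.5  1.6] open 5.6 grip 60.5
t 6.95 case [ 87.9  -0.2 142.3] w [518.9   1.2 142.3] F [ 4.7 -0.7  1. ] open 5.7 grip 60.4
```

Emit:
drive_tool(
  targets=[
    [1, 0, 1, 0, 0],
    [1, 0, 2, 0, 0],
    [1, 0, 2, 0, 0],
  ],
)

```text
clock: 7.25
position: [519.4, -1.1, 142.3]
ee_rot: [0.995, 0.099, 0.0, 0.0]
contact_force: [0.4, 3.8, 0.7]
gripper_width: 5.4
grasp_force: 60.4
```

```bash
python3 -c "
from h import *
st();arm.get_image('scene');st()"
```

```text
t 7.25 case [ 85.6  -0.2 142.3] w [519.4  -1.1 142.3] F [ 3.7 -1.1  0.7] open 5.4 grip 60.4
t 7.3 case [ 85.6  -0.2 142.3] w [519.4  -1.1 142.3] F [ 4.  -0.6  0.9] open 5.5 grip 60.4
```

Emit:
drive_tool(
  targets=[
    [1, 0, 0.5, 0, 0],
    [1, 0, 1, 0, 0],
    [1, 0, 1, 0, 0],
  ],
)

```text
clock: 7.6
position: [519.5, -2.1, 142.3]
ee_rot: [0.995, 0.099, 0.0, 0.0]
contact_force: [-0.6, 3.7, 0.6]
gripper_width: 5.5
grasp_force: 60.4
```

```bash
python3 -c "
from h import *
st();arm.get_image('scene');st()"
```

```text
t 7.6 case [ 84.6  -0.2 142.3] w [519.5  -2.1 142.3] F [ 3.8 -0.1  0.6] open 5.5 grip 60.4
t 7.65 case [ 84.6  -0.2 142.3] w [519.5  -2.1 142.3] F [ 4.1 -1.3 -0.1] open 5.4 grip 60.4
```

It moved past the earlier stop, so the first contact was the lip. The horns should be about 1–2 mm further on.

Emit:
drive_tool(
  targets=[
    [1, 0, 0.5, 0, 0],
    [1, 0, 1, 0, 0],
    [1, 0, 1, 0, 0],
  ],
)

```text
clock: 7.95
position: [519.7, -3.0, 142.3]
ee_rot: [0.995, 0.099, 0.0, 0.0]
contact_force: [0.1, 4.1, 1.4]
gripper_width: 5.6
grasp_force: 60.4
```

Emit:
drive_tool(
  targets=[
    [1, 0, 0.5, 0, 0],
    [1, 0, 1, 0, 0],
    [1, 0, 1, 0, 0],
  ],
)

```text
clock: 8.25
position: [519.9, -3.8, 142.3]
ee_rot: [0.995, 0.099, 0.0, -0.0]
contact_force: [0.5, 5.3, 0.6]
gripper_width: 5.7
grasp_force: 60.4
```

```bash
python3 -c "
from h import *
st();arm.get_image('scene');st()"
```

```text
t 8.25 case [ 82.9  -0.2 142.3] w [519.9  -3.8 142.3] F [ 5.1 -1.5  0.6] open 5.7 grip 60.4
t 8.3 case [ 82.9  -0.2 142.3] w [519.9  -3.8 142.3] F [ 5.2 -1.4  1.4] open 5.4 grip 60.4
```

Emit:
drive_tool(
  targets=[
    [1, 0, 0.5, 0, 0],
    [1, 0, 1, 0, 0],
    [1, 0, 1, 0, 0],
    [1, 0, 1, 0, 0],
  ],
)

```text
clock: 8.7
position: [519.9, -3.9, 142.3]
ee_rot: [0.995, 0.099, 0.0, -0.001]
contact_force: [0.1, 8.8, 1.8]
gripper_width: 5.3
grasp_force: 60.5
```

```bash
python3 -c "
from h import *
st();arm.get_image('scene');st()"
```

```text
t 8.7 case [ 82.8  -0.2 142.3] w [519.9  -3.9 142.3] F [ 8.6 -1.9  1.8] open 5.3 grip 60.5
t 8.75 case [ 82.8  -0.2 142.3] w [519.9  -3.9 142.3] F [ 8.5 -1.   1.3] open 5.4 grip 60.5
```

The bar is snug at x≈82.8 with an 8.6 N pull. I'll hold it, then release and lift away.

Emit:
drive_tool(
  targets=[
    [1, 0, 0, 0, 0],
    [1, 0, 0, 0, 0],
    [1, 0, 0, 0, 0],
    [1, 0, 0, 0, 0],
    [1, 0, 0, 0, 0],
    [0.3, 0, 0, 0, 0],
    [0.3, 0, 0, 0, 0],
    [0.3, 0, 0, 0, 0],
    [0.3, 0, 0, 0, 0],
    [0.3, 0, 0, 0, 0],
  ],
)

```text
clock: 9.75
position: [519.9, -5.3, 142.2]
ee_rot: [0.995, 0.099, -0.0, 0.0]
contact_force: [0.8, 0.0, -0.5]
gripper_width: 30.0
grasp_force: 0.0
```

```bash
python3 -c "
from h import *
st()"
```

```text
t 9.75 case [ 81.4   0.2 142.2] w [519.9  -5.3 142.2] F [-0.2 -0.8 -0.5] open 30.0 grip 0.0
```

Emit:
drive_tool(
  targets=[
    [0.3, 0, 0, -10, 0],
    [0.3, 0, 0, -25, 0],
    [0.3, 0, 0, -50, 0],
    [0.3, 0, 0, -90, 0],
    [0.3, 0, 0, -130, 0],
    [1, 0, 0, -170, 0],
    [1, 0, 0, -170, 0],
  ],
)

```text
clock: 10.45
position: [522.8, -5.0, 319.9]
ee_rot: [0.995, 0.1, 0.007, -0.0]
contact_force: [1.0, -0.2, -0.5]
gripper_width: 1.7
grasp_force: 0.0
```

```bash
python3 -c "
from h import *
to([50,0,300])
b=arm.get_image('scene')[110:190,160:260]
cv2.imwrite('pics/i.png',cv2.resize(b,(750,600),interpolation=2))"
```

```text
t 10.45 case [ 81.1  -2.8 319.9] w [522.8  -5.  319.9] F [-0.4 -1.  -0.5] open 1.7 grip 0.0
shift [-3.1 31.1 19.9] tool y.EX,EY -1.0 -0.001 tool x.EX,EY 0.0 -1.0 joints [ 0.3   0.15 -0.1   0.   -1.31  1.47]
```

View pics/i.png

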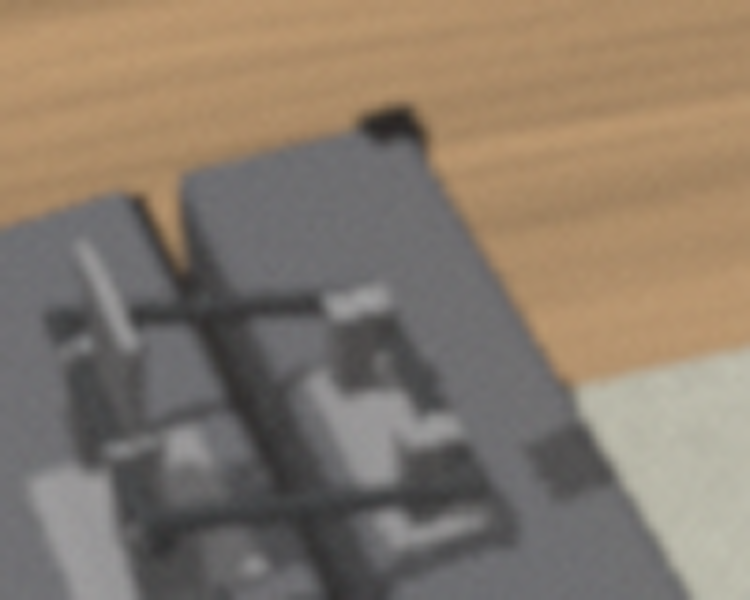

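The loop is seated under the lips: the bar passes in front of the horns at crop (440,490) and (430,400). The lever stands nearly upright, with its end at crop (80–135, 245–345). I'm bringing the closed fingers to the keeper side of the lever.

Emit:
drive_tool(
  targets=[
    [1, 0, 22, 0, 0],
    [1, 0, 43, 0, 0],
    [1, 0, 43, 40, 0],
    [1, 0, 43, 80, 0],
    [1, 0, 43, 108, 0],
    [1, 0, 43, 108, 0],
    [1, 0, 43, 108, 0],
  ],
)

```text
clock: 11.2
position: [528.7, -47.3, 204.6]
ee_rot: [0.995, 0.1, -0.0, 0.0]
contact_force: [0.6, 0.4, 0.5]
gripper_width: -0.1
grasp_force: 0.0
```

```bash
python3 -c "
from h import *
to([28,0,213])
o,d=ray('scene',[[174.3,149.3]]);d=d[0]
t=-((o-O)@EY)/(d@EY); print('lever end',case(o+t*d))"
```

```text
t 11.2 case [ 3.850e+01 -2.000e-01  2.046e+02] w [528.7 -47.3 204.6] F [ 0.3 -0.7  0.5] open -0.1 grip 0.0
shift [-0.2 10.5 -8.4] tool y.EX,EY -1.0 -0.0 tool x.EX,EY 0.0 -1.0 joints [ 0.22  0.25 -0.26  0.   -1.06  1.55]
lever end [6.57397894e+00 1.06576233e-13 2.21518092e+02]
```

Emit:
drive_tool(
  targets=[
    [1, 0, 6, -5, 0],
    [1, 0, 12, -8, 0],
    [1, 0, 16, -8, 0],
    [1, 0, 20, -9, 0],
    [1, 0, 20, -9, 0],
  ],
)

```text
clock: 11.7
position: [533.2, -65.7, 214.4]
ee_rot: [0.995, 0.099, 0.001, -0.001]
contact_force: [-1.4, 7.3, 3.6]
gripper_width: 0.2
grasp_force: 3.4
```

```bash
python3 -c "
from h import *
st()"
```

```text
t 11.7 case [ 19.6  -1.  214.4] w [533.2 -65.7 214.4] F [ 7.4 -0.1  3.6] open 0.2 grip 3.4
```

Emit:
drive_tool(
  targets=[
    [1, 0, 3, 0, 0],
    [1, 0, 6, -1, 0],
    [1, 0, 9, -1, 0],
    [1, 0, 9, -1, 0],
  ],
)

```text
clock: 12.1
position: [534.7, -72.8, 214.8]
ee_rot: [0.995, 0.099, 0.001, -0.002]
contact_force: [-1.6, 11.5, 2.7]
gripper_width: -0.0
grasp_force: 5.9
```

```bash
python3 -c "
from h import *
st()"
```

```text
t 12.1 case [ 12.3  -1.  214.8] w [534.7 -72.8 214.8] F [11.6 -0.7  2.7] open -0.0 grip 5.9
```

Emit:
drive_tool(
  targets=[
    [1, 0, 3, 0, 0],
    [1, 0, 6, -1, 0],
    [1, 0, 9, -1, 0],
    [1, 0, 12, -1, 0],
    [1, 0, 14, -1, 0],
  ],
)

```text
clock: 12.6
position: [537.0, -85.2, 213.6]
ee_rot: [0.995, 0.099, 0.0, -0.004]
contact_force: [1.0, 15.8, -5.1]
gripper_width: -0.1
grasp_force: 6.6
```

```bash
python3 -c "
from h import *
st()"
```

```text
t 12.6 case [ -0.3  -0.8 213.6] w [537.  -85.2 213.6] F [15.3 -4.1 -5.1] open -0.1 grip 6.6
```

Emit:
drive_tool(
  targets=[
    [1, 0, 3, 0, 0],
    [1, 0, 6, 1, 0],
    [1, 0, 9, 2, 0],
    [1, 0, 12, 4, 0],
    [1, 0, 12, 4, 0],
  ],
)

```text
clock: 13.1
position: [539.2, -97.4, 209.9]
ee_rot: [0.995, 0.099, 0.0, -0.003]
contact_force: [0.6, 13.2, -2.3]
gripper_width: 0.1
grasp_force: 5.1
```

```bash
python3 -c "
from h import *
st()"
```

```text
t 13.1 case [-12.8  -0.6 209.9] w [539.2 -97.4 209.9] F [12.9 -3.2 -2.3] open 0.1 grip 5.1
```

Emit:
drive_tool(
  targets=[
    [1, 0, 3, 1, 0],
    [1, 0, 6, 2, 0],
    [1, 0, 10, 4, 0],
    [1, 0, 13, 6, 0],
    [1, 0, 13, 6, 0],
  ],
)

```text
clock: 13.6
position: [541.4, -110.9, 204.4]
ee_rot: [0.995, 0.099, -0.0, -0.003]
contact_force: [-1.6, 10.5, 1.6]
gripper_width: 0.1
grasp_force: 4.2
```

```bash
python3 -c "
from h import *
st()"
```

```text
t 13.6 case [-2.630e+01 -1.000e-01  2.044e+02] w [ 541.4 -110.9  204.4] F [10.6 -0.5  1.6] open 0.1 grip 4.2
```

Emit:
drive_tool(
  targets=[
    [1, 0, 3, 3, 0],
    [1, 0, 6, 6, 0],
    [1, 0, 8, 9, 0],
    [1, 0, 9, 11, 0],
    [1, 0, 9, 11, 0],
  ],
)

```text
clock: 14.1
position: [543.7, -121.5, 194.4]
ee_rot: [0.995, 0.099, 0.0, -0.001]
contact_force: [-0.1, 3.6, 2.4]
gripper_width: -0.1
grasp_force: 1.7
```

```bash
python3 -c "
from h import *
st()"
```

```text
t 14.1 case [-37.2  -0.2 194.4] w [ 543.7 -121.5  194.4] F [ 3.5 -0.7  2.4] open -0.1 grip 1.7
```

Emit:
drive_tool(
  targets=[
    [1, 0, 1, 3, 0],
    [1, 0, 2, 6, 0],
    [1, 0, 3, 9, 0],
    [1, 0, 3, 12, 0],
    [1, 0, 3, 12, 0],
  ],
)

```text
clock: 14.6
position: [543.9, -125.9, 181.4]
ee_rot: [0.995, 0.099, -0.001, -0.0]
contact_force: [-0.4, -0.1, -0.6]
gripper_width: 0.4
grasp_force: 0.0
```

```bash
python3 -c "
from h import *
st()"
```

```text
t 14.6 case [-41.6   0.4 181.4] w [ 543.9 -125.9  181.4] F [-0.   0.4 -0.6] open 0.4 grip 0.0
```

Emit:
drive_tool(
  targets=[
    [1, 0, 0, 3, 0],
    [1, 0, 0, 6, 0],
    [1, 0, 0, 8, 0],
    [1, 0, 0, 10, 0],
    [1, 0, 0, 10, 0],
  ],
)

```text
clock: 15.1
position: [544.2, -125.5, 171.9]
ee_rot: [0.995, 0.099, -0.0, -0.0]
contact_force: [-0.0, -0.5, -0.3]
gripper_width: 0.0
grasp_force: 0.0
```

```bash
python3 -c "
from h import *
st()"
```

```text
t 15.1 case [-4.120e+01  1.000e-01  1.719e+02] w [ 544.2 -125.5  171.9] F [-0.5  0.1 -0.3] open 0.0 grip 0.0
```

It has probably snapped down. I'll press lightly to confirm, then retreat.

Emit:
drive_tool(
  targets=[
    [1, 0, 0, 2, 0],
    [1, 0, 0, 4, 0],
    [1, 0, 0, 5, 0],
    [1, 0, 0, 5, 0],
  ],
)

```text
clock: 15.5
position: [544.5, -125.5, 168.6]
ee_rot: [0.995, 0.1, 0.0, 0.0]
contact_force: [-2.4, 1.3, 5.4]
gripper_width: 0.1
grasp_force: 2.8
```

```bash
python3 -c "
from h import *
st()"
```

```text
t 15.5 case [-41.3  -0.2 168.6] w [ 544.5 -125.5  168.6] F [1.7 2.1 5.4] open 0.1 grip 2.8
```

Contact is at z=168.6, exactly the top face of a flat lever (168.5). I'm retreating up and away to the side for a look.

Emit:
drive_tool(
  targets=[
    [1, 0, 0, -40, 0],
    [1, 0, 0, -80, 0],
    [1, 0, 0, -130, 0],
    [1, 0, 0, -170, 0],
    [1, 0, -50, -170, 0],
    [1, 0, -100, -170, 0],
    [1, 0, -150, -170, 0],
    [1, 0, -200, -170, 0],
    [1, 0, -250, -170, 0],
    [1, 0, -300, -170, 0],
    [1, 0, -300, -170, 0],
  ],
)

```text
clock: 16.6
position: [484.0, 173.3, 337.0]
ee_rot: [0.995, 0.103, -0.0, -0.0]
contact_force: [-0.2, -0.1, -0.1]
gripper_width: 0.0
grasp_force: 0.0
```

```bash
python3 -c "
from h import *
st()
a=arm.get_image('top')[120:320,160:420]; b=arm.get_image('scene')[105:205,120:250]
cv2.imwrite('pics/j.png',np.hstack([cv2.resize(a,(390,300),interpolation=2),cv2.resize(b,(390,300),interpolation=2)]))"
```

```text
t 16.6 case [263.5   0.  337. ] w [484.  173.3 337. ] F [-0.1  0.2 -0.1] open 0.0 grip 0.0
```

View pics/j.png

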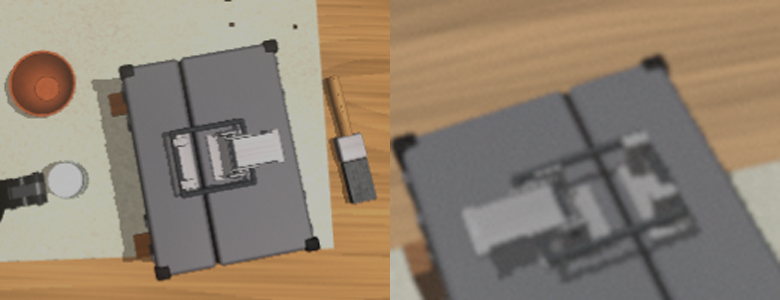

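The lever lies flat (left picture, about (260,148)), the loop is hooked beyond the horns, the lid is closed, and the brush, bowl and jar are in place.

```bash
python3 -c "
from bench import arm
print(arm.job_done())"
```

```text
the job is handed in; nothing more can be done
None
```

The draw latch is fastened: the loop is seated under the horns' lips, the lever lies flat, the lid is closed, the brush, bowl and jar were not touched, and I handed the job in at about 16.7 s, with the highest measured forces 9.7 N drawing the bar and about 16 N pushing the lever (the bar caught the lip edges on the first draw, so I lowered it and drew again).

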